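# Cover the pile of assay plates under the magazine's lip

## Task

Put the blue metal cover plate into the black plate magazine so that it lies flat on the pile of assay plates, with its edge under the green lip: tip it in under the lip, level it, then lower it gently until you feel it rest on the pile, and only then let go. How high the pile stands is not known; neither drop the cover nor press hard on the magazine or pile, and leave the other things on the bench where they are.

Things in the scene. Friction and masses are not known exactly. Their poses are not given: they have to be found in the camera images.
- cover_grip (a point): Centre of the cover's green grip block, axes as the cover's. Block: 60 mm long (x), 12 mm wide (pinch it across y), 44 mm tall (z), standing on the middle of the plate. This point lies 28 mm above the plate's underside, 22 mm above its upper face, 22 mm below the block's top.
- magazine: Fixed open-topped black box with green trim, 148 (x) by 108 (y) by 103 mm tall; origin at the centre of its underside, z up. Cavity 138 (x) by 98 (y) mm, centred, walls 5 mm, all four rising to 103 mm; a green lip overhangs it on the -x side. In the cavity stands a pile of assay plates.
- lip (a point): Middle of the lip's free edge, on its underside: (-43, 0, 97) mm in the magazine's frame, same axes. The lip, 6 mm thick, runs along the whole -x wall and overhangs the cavity by 26 mm, leaving an opening 112 mm long (x -43 to +69): the cover does not pass level, but does tilted 15 to 20 degrees with its -x edge low and first.
- spare_plate: Bystander: loose white assay plate 128 x 86 x 14 mm lying on the bench; origin at the centre of its underside.
- tube_rack: Bystander: loose black and green rack 74 x 192 mm with four capped tubes, 115 mm tall; origin at the centre of its underside.
- tip_box: Bystander: loose black box with cream lid, 120 x 85 x 65 mm; origin at the centre of its underside.
- wash_bottle: Bystander: loose clear bottle, 68 mm wide, 170 mm tall; origin at the centre of its underside.
- pipette: Bystander: loose white hand pipette lying down, 240 mm long along its x, 27 mm high; origin under its middle.
- cover: The loose cover: a flat blue-anodised aluminium plate 128 (own x) by 86 (own y) by 6 mm, about 0.32 kg, with a green grip block on its middle. Origin at the centre of its underside, z up. Same either way round (half a turn about z). At the start it lies flat on the bench.
- mouth (a point): Centre of the cavity at the height of the lip's underside (97 mm above the magazine's underside). The flat top of the pile of white plates (128 x 86 mm) lies 20 to 45 mm below this point, different every time. The pile is cushioned: it gives about 1 mm per 2.5 N (12 mm at most) and springs back; it cannot shift sideways.

How it is judged (in metres and radians):
On the way, in this order (a step that is already met when the one before it is completed fails the run):
1. the cover has been lifted off the bench (height (world z) of cover_grip above 0.09 m and contact force between the fingers and cover above 0.5 N), for 0.2 s.
2. the cover is inside the magazine below the lip, level within 8 degrees and still gripped, and presses lightly on what lies below it (over 1 N) (x of cover_grip in the frame of magazine between -0.01 and 0.01 m and y of cover_grip in the frame of magazine between -0.01 and 0.01 m and z of cover_grip in the frame of magazine below 0.119 m and angle between cover_grip's own z axis and vertical below 0.14 rad and contact force between the fingers and cover above 0.5 N and contact force between cover and magazine above 1 N), for 0.2 s.
At the end, for the whole second after the job is handed in: The cover lies released, at rest and borne by the pile (over 1 N) inside the magazine: centre within 10 mm of the magazine's in x and y, wholly below the lip (grip centre under 119 mm above the magazine's underside), level within 0.06 rad, long side along the magazine's within 0.15 rad (x of cover_grip in the frame of magazine between -0.01 and 0.01 m and y of cover_grip in the frame of magazine between -0.01 and 0.01 m and z of cover_grip in the frame of magazine below 0.119 m and angle between cover_grip's own z axis and vertical below 0.06 rad and angle between the x axis of cover_grip and the x axis of magazine, either way round below 0.15 rad and contact force between cover and magazine above 1 N and contact force between the fingers and cover below 0.1 N and linear speed of cover below 0.02 m/s); the robot touches nothing.
It fails at once if the cover pressed or struck the magazine or the pile with more than 30 N (contact force between cover and magazine above 30 N).
It fails at once if the cover was dropped (moving faster than 0.25 m/s with no finger on it) (contact force between the fingers and cover below 0.05 N and linear speed of cover above 0.25 m/s).
It fails at once if a bystander was moved by more than 20 mm (distance of any of spare_plate, tube_rack, tip_box, wash_bottle, pipette from where it was at the start of the episode above 0.02 m).
It also fails if it takes over 54 s, if anything falls off the work surface, if the arm or the gripper's body presses on something with over 40 N, if the wrist force passes 120 N, or if a joint passes its speed limit or range.

## Robot

A 6-joint arm with a two-finger parallel gripper is mounted at the origin on the work surface. World frame = base frame: x ahead of the robot, y to its left, z up, the work surface at z = 0. Lengths are in m, angles in degrees, forces in N, time in s.
With the tool pointing down it reaches from about 0.4 to 0.825 m from the base axis. Payload 7 kg.
Tool frame: the origin (TCP) lies at the very end of the fingers, on their centre line; the grasp point (between the pads) lies r.pinch_z behind it (r.pinch_z is the distance from the TCP to the grasp point, in m); z points along the fingers, y is the direction in which the jaws open and shut (so a half turn about z gives the same grasp; the last joint's range is limited). The gripper opens to 88 mm and grips with 3 to 60 N. Pads are 19 mm wide; open, the fingers measure 130 mm over their backs; the gripper's body (78 mm by 193 mm) begins 47 mm behind the grasp point.
Start: joints at [-51.79, 20.546, 0.682, 0, -70.136, -16.507], TCP at [0.25, -0.627, 0.227] pointing down, gripper open.
Joint ranges: [-176.03, 176.03], [-82.01, 121.73], [-58.28, 71.71], [-173.87, 95.51], [-174.79, -0.11], [-173.66, 173.66]. Speed limits (degrees/s): [136.94, 136.94, 172.46, 180, 180, 180].

## Interface

Orientations are given as [roll, pitch, yaw] about the fixed x, y, z axes, in that order (R = Rz(yaw) Ry(pitch) Rx(roll)).
In Python, from plant import r gives the robot as it stands. The module is installed in compiled form; this text tells all that it offers.
- The arm moves only by the tool servo_tool, never from a script. Its argument "steps" is a list of rows, each a list of 5 numbers: the finger opening in cm, from 0 to 8.76, then the shift along the tool's x, y, z in cm, then the turn about the tool's z in degrees. In form: [[fingers, x, y, z, spin], ...]. A call has 1 to 8 rows; each row shifts and turns the commanded pose from where the row before left it, along the tool's axes as they then stand; what a row does not reach is not made up. A row lasts 1/8 s, in which the tool goes at most 62.5 mm and 10.7 degrees, less where a joint would pass 70% of its speed; a pose out of reach is approached as far as the arm can. A call with a gripper value outside its range is refused whole. The fingers move at their own pace and stop on an object; "squeeze" is the grip in N (left out, the last holds). Time passes only in rows, so rows that do not move let the fingers close. It gives the time, the measured TCP pose, the force and the opening at its end, in the units of the state.
- r.get_state(): the state, without advancing time (a new reading comes with each control period).
- r.capture(name): name is "scene" or "side" or "wrist"; returns the picture (480x640x3 uint8, red, green, blue); there is no depth.
- r.calibration(name): a dict with "K" (3x3 intrinsics, pixels), "rvec" (rotation vector, rad) and "tvec" (3), from world to camera coordinates, as OpenCV has them; the wrist camera has in their place "tool_from_camera" (4x4, takes a point from camera to tool coordinates, whose origin is the TCP and whose axes are the flange's). Camera axes: x right, y down, z forward; pixel columns grow to the right and rows downward; lengths in m; the calibration is good to about 2 mm. A picture is of the moment at which its call begins: read the wrist's pose just before it. calibration takes no time and is no camera call.
- r.close_job(): hands the job in, once; it reports no verdict.
The state is a dict: "time_s": time; "joints": joint angles; "qd": joint speeds; "joint_torque": joint torques, N m; "tcp_pos": TCP position; "eef_rot": TCP orientation; "contact_force": force on the tool from outside, world axes, zero at the start; "moment": the same for the moment, N m; "gripper_width": finger opening in m.
Only numpy, scipy, OpenCV 4.12 (cv2) and the standard library are available. Lean on these libraries where they do the work, as an engineer would, in place of code of your own. Each camera call takes 0.05 s, during which the arm holds its last target.

## Working session

There is one attempt and no reset: what is moved stays moved. The work goes in short steps, Python scripts to look and compute and a tool call to move; the robot and the scene stay as the last step left them, time stands still between calls to the robot, and variables do not carry over. Pictures are saved under pics/ and viewed, and the job is handed in when it is done.

Besides the shell and the picture viewer there is one more tool, called after "Request:" as name([rows], argument=value, ...), one row to a line, values as JSON. servo_tool: Moves the arm, as the interface text tells. Its arguments: {"type":"object","properties":{"steps":{"type":"array","items":{"type":"array","items":{"type":"number"}}},"squeeze":{"type":"number"}},"required":["steps"]}

```bash
mkdir -p pics
python3 - <<'E'
from plant import r
import cv2,numpy as np
print(r.get_state()); print(r.pinch_z)
for n in ["scene","side","wrist"]:
    im=r.capture(n); cv2.imwrite(f"pics/{n}0.png",im[:,:,::-1]); print(n,r.calibration(n))
E
```

```text
{'time_s': 0.0, 'joints': array([-5.17899750e+01,  2.05911938e+01,  6.33666880e-01, -1.87574096e-02,
       -7.01369075e+01, -1.65070421e+01]), 'qd': array([-0.09022169, -0.03687885,  0.0516881 , -0.0427845 , -0.0682198 ,
        0.02474959]), 'joint_torque': array([ 1.22804955e-03, -5.82709301e+01,  2.93069923e+01,  6.99733436e+00,
        7.13152884e-03, -1.55264620e-04]), 'tcp_pos': array([ 0.24939589, -0.62670546,  0.2256289 ]), 'eef_rot': array([ 1.79904447e+02, -9.92795434e-03, -1.58303397e+02]), 'contact_force': array([ 0.76758445, -0.07264891,  0.21783644]), 'moment': array([-0.0089442 ,  0.04097357,  0.0365506 ]), 'gripper_width': 0.08790307818241863}
0.0188
scene {'K': array([[446.99511236,   0.        , 325.42203485],
       [  0.        , 446.99511236, 238.19659373],
       [  0.        ,   0.        ,   1.        ]]), 'rvec': array([ 1.25740044,  2.25042751, -0.95909494]), 'tvec': array([ 0.36209435, -0.30933551,  1.43374066])}
side {'K': array([[621.28610626,   0.        , 313.32482933],
       [  0.        , 621.28610626, 232.85222613],
       [  0.        ,   0.        ,   1.        ]]), 'rvec': array([ 0.38325473,  2.70824716, -1.30156167]), 'tvec': array([ 0.63228001, -0.02104723,  1.64445067])}
wrist {'K': array([[387.603249  ,   0.        , 314.05639751],
       [  0.        , 387.603249  , 244.23045129],
       [  0.        ,   0.        ,   1.        ]]), 'tool_from_camera': array([[ 6.85829196e-04, -9.67273319e-01, -2.53735798e-01,
         6.79095555e-02],
       [ 9.99999264e-01,  4.09455258e-04,  1.14202862e-03,
         4.63428802e-04],
       [-1.00076036e-03, -2.53736395e-01,  9.67272888e-01,
        -1.57885413e-01],
       [ 0.00000000e+00,  0.00000000e+00,  0.00000000e+00,
         1.00000000e+00]])}
```

View pics/scene0.png

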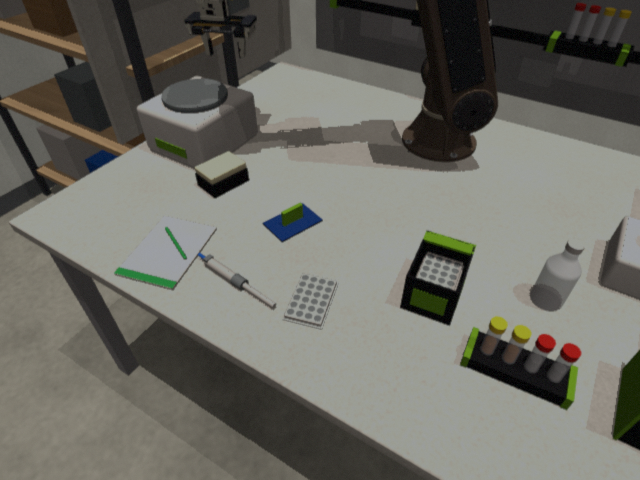

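View pics/side0.png

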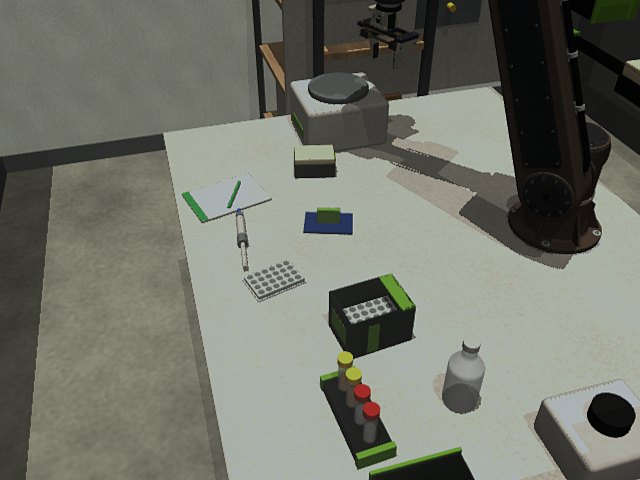

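View pics/wrist0.png

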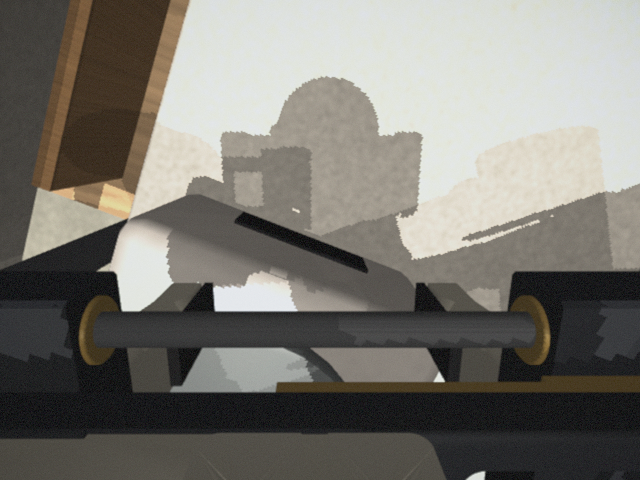

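The scene view shows the blue cover near (292,222) with its green grip at (292,213). The magazine is near (440,275), with its green lip at the top (450,243). In the side view the cover is at (328,222), the magazine at (371,313), and the lip at (397,292), so the lip is on the robot-facing side. The wrist view only shows the grey instrument. I'll measure the cover and magazine from the scene and side views.

```bash
cat > h.py <<'E'
import cv2,numpy as np
from plant import r
def cal(n):
    c=r.calibration(n); R=cv2.Rodrigues(c["rvec"])[0]; return c["K"],R,np.asarray(c["tvec"]).reshape(3)
def ray(n,p):
    K,R,t=cal(n); d=R.T@np.linalg.inv(K)@np.array([p[0],p[1],1.]); return -R.T@t,d
def onplane(n,p,z):
    o,d=ray(n,p); return o+d*(z-o[2])/d[2]
def tri(p,q,n="scene",m="side"):
    A=[]
    a,d=ray(n,p);b,e=ray(m,q)
    s=np.linalg.lstsq(np.c_[d,-e],b-a,rcond=None)[0]
    x,y=a+d*s[0],b+e*s[1]; return (x+y)/2,np.linalg.norm(x-y)
E
python3 - <<'E'
from h import *
for n in ["scene","side"]:
    im=cv2.imread(f"pics/{n}0.png"); hsv=cv2.cvtColor(im,cv2.COLOR_BGR2HSV)
    blue=cv2.inRange(hsv,(105,120,40),(130,255,255)); green=cv2.inRange(hsv,(32,120,60),(50,255,255))
    for nm,m in [("blue",blue),("green",green)]:
        cs,_=cv2.findContours(m,cv2.RETR_EXTERNAL,cv2.CHAIN_APPROX_NONE)
        for c in cs:
            if cv2.contourArea(c)>60:
                ap=cv2.approxPolyDP(c,3,True).reshape(-1,2)
                print(n,nm,cv2.contourArea(c),cv2.boundingRect(c),ap.tolist())
    bx=dict(scene=(250,190,90,60),side=(290,195,75,50))[n]; mx=dict(scene=(390,220,100,110),side=(315,262,115,100))[n]
    o=[]
    for b in (bx,mx):
        x,y,w,h=b; o=cv2.resize(im[y:y+h,x:x+w],None,fx=7,fy=7,interpolation=cv2.INTER_CUBIC); cv2.imwrite(f"pics/{n}_{'c' if b is bx else 'm'}.png",o[:600*1])if o.shape[0]<=600 else cv2.imwrite(f"pics/{n}_{'c' if b is bx else 'm'}.png",cv2.resize(im[y:y+h,x:x+w],None,fx=5,fy=5,interpolation=cv2.INTER_CUBIC))
E
```

```text
scene blue 727.0 (264, 205, 58, 36) [[321, 219], [303, 205], [303, 217], [285, 227], [280, 215], [264, 224], [283, 240]]
scene blue 313.5 (85, 150, 32, 22) [[116, 156], [101, 150], [85, 161], [91, 171]]
scene green 230.0 (566, 366, 12, 37) [[574, 366], [570, 367], [566, 395], [571, 402], [577, 370]]
scene green 192.5 (463, 327, 16, 32) [[474, 327], [463, 357], [470, 357], [478, 332]]
scene green 468.0 (424, 231, 52, 23) [[425, 233], [427, 241], [473, 252], [475, 245]]
scene green 68.5 (282, 203, 20, 17) [[301, 204], [283, 211], [284, 218]]
side blue 598.5 (304, 212, 48, 22) [[306, 212], [304, 231], [351, 233], [351, 214], [340, 213], [340, 223], [316, 222], [316, 213]]
side green 297.5 (370, 447, 92, 29) [[461, 449], [370, 474]]
side green 263.5 (356, 441, 40, 19) [[395, 444], [387, 442], [356, 455], [360, 459]]
side green 74.5 (320, 371, 19, 10) [[338, 372], [320, 378], [332, 378]]
side green 135.0 (346, 366, 16, 14) [[354, 366], [346, 370], [353, 379], [361, 374]]
side green 121.0 (338, 351, 15, 12) [[338, 355], [342, 362], [352, 358], [347, 351]]
side green 478.0 (379, 274, 37, 37) [[379, 277], [403, 310], [415, 306], [391, 274]]
```

View pics/scene_m.png

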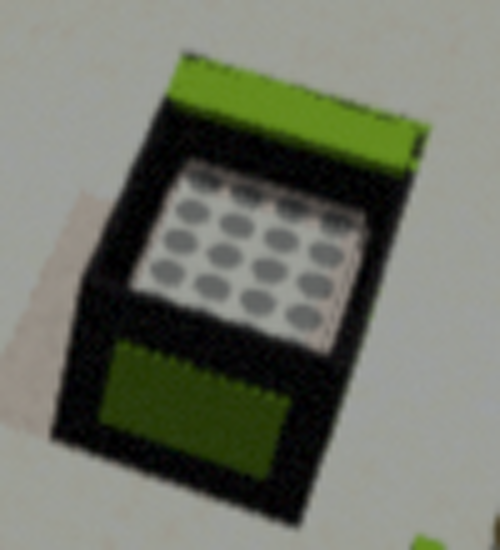

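View pics/side_m.png

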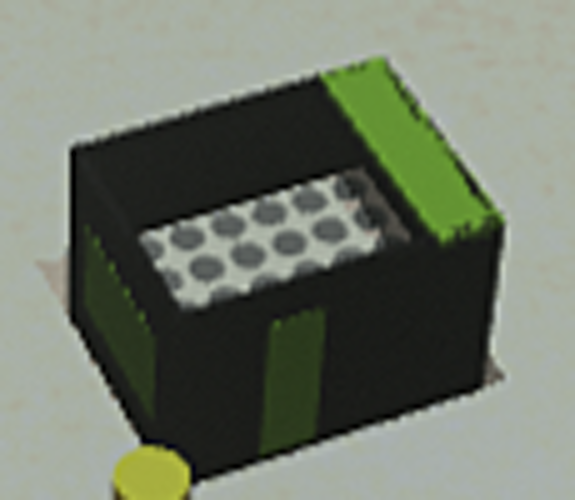

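View pics/scene_c.png

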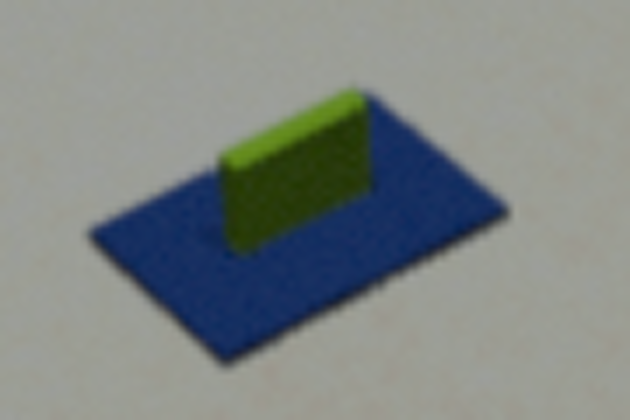

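View pics/side_c.png

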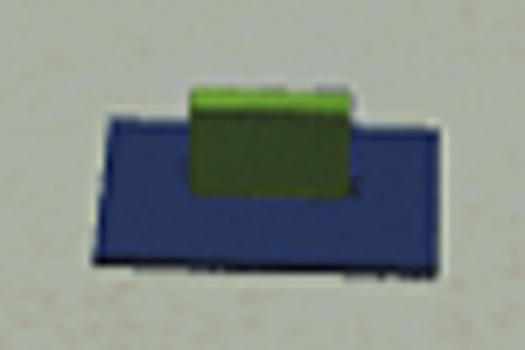

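Run:
```python
from h import *
f=lambda p,o,s:(np.array(p)+.5)/s-.5+np.array(o)
so,do=(390,220),(315,262)
P=dict(lipL=((185,53),(380,60)),lipR=((430,125),(503,222)),frontR=((335,357),(160,320)),frontL=((85,280),(73,150)),botFL=((52,437),(70,322)))
for k,(a,b) in P.items():
    a=f(a,so,5);b=f(b,do,5); x,e=tri(a,b); z=0.0 if 'bot' in k else .103
    print(k,x.round(4),round(e,4),onplane("scene",a,z).round(4),onplane("side",b,z).round(4))
co,eo=(250,190),(290,195)
P=dict(bl=((220,157),(190,89),.05),bl2=((240,167),(190,111),.05),br=((352,87),(350,89),.05),br2=((370,97),(350,111),.05),
 pl=((90,234),(95,263),.006),pl_=((90,234),(110,118),.006),pb=((225,360),(438,268),.006),pbl=((225,360),(95,263),.006),pr=((508,211),(438,268),.006),pt=((370,95),(438,127),.006))
for k,(a,b,z) in P.items():
    a=f(a,co,7);b=f(b,eo,7); x,e=tri(a,b)
    print(k,x.round(4),round(e,4),onplane("scene",a,z).round(4),onplane("side",b,z).round(4))
```

```text
lipL [0.5258 0.1571 0.1008] 0.0021 [0.5269 0.157  0.103 ] [0.5278 0.1605 0.103 ]
lipR [0.5132 0.2629 0.1006] 0.0024 [0.5144 0.2625 0.103 ] [0.5155 0.2663 0.103 ]
frontR [0.6636 0.274  0.1035] 0.0092 [0.6576 0.2715 0.103 ] [0.6672 0.2783 0.103 ]
frontL [0.671  0.174  0.1012] 0.0012 [0.6718 0.174  0.103 ] [0.672  0.1764 0.103 ]
botFL [ 0.6705  0.1734 -0.0031] 0.0046 [0.6703 0.1727 0.    ] [0.6732 0.1784 0.    ]
bl [ 0.5937 -0.19    0.048 ] 0.0 [ 0.5955 -0.1885  0.05  ] [ 0.5944 -0.1874  0.05  ]
bl2 [ 0.5962 -0.1793  0.0479] 0.0033 [ 0.5963 -0.1794  0.05  ] [ 0.5983 -0.1741  0.05  ]
br [ 0.5363 -0.1725  0.048 ] 0.0005 [ 0.5386 -0.1708  0.05  ] [ 0.537  -0.1703  0.05  ]
br2 [ 0.5389 -0.1626  0.0473] 0.0028 [ 0.54   -0.1621  0.05  ] [ 0.5412 -0.1572  0.05  ]
pl [ 0.6124 -0.2348 -0.0316] 0.0554 [ 0.6149 -0.2361  0.006 ] [ 0.6423 -0.15    0.006 ]
pl_ [ 0.6125 -0.2382  0.0035] 0.0006 [ 0.6149 -0.2361  0.006 ] [ 0.6131 -0.2354  0.006 ]
pb [ 0.4611 -0.3019 -0.1833] 0.0495 [ 0.6428 -0.156   0.006 ] [ 0.5208 -0.111   0.006 ]
pbl [ 6.396e-01 -1.585e-01  4.000e-04] 0.0025 [ 0.6428 -0.156   0.006 ] [ 0.6423 -0.15    0.006 ]
pr [ 0.5187 -0.1169  0.0008] 0.0004 [ 0.524  -0.1136  0.006 ] [ 0.5208 -0.111   0.006 ]
pt [ 0.4923 -0.1955  0.0041] 0.0008 [ 0.4947 -0.1938  0.006 ] [ 0.4929 -0.1937  0.006 ]
```

```bash
cat >> h.py <<'E'
def rows(x,y,z,yaw,n,g):
    s=r.get_state(); p=s["tcp_pos"]; w=s["eef_rot"][2]
    print("t",round(s["time_s"],2),"p",p.round(4),"rot",s["eef_rot"].round(2),"F",s["contact_force"].round(2),"w",round(s["gripper_width"],4))
    d=(np.array([x,y,z])-p)*100/n; dy=((yaw-w+180)%360-180)/n
    out=[]
    for i in range(n):
        a=np.radians(w+i*dy); c,sn=np.cos(a),np.sin(a)
        out.append([g,round(float(d[0]*c+d[1]*sn),2),round(float(d[0]*sn-d[1]*c),2),round(float(-d[2]),2),round(-dy,1)])
    print(out)
E
python3 - <<'E'
from h import *
rows(.58,-.18,.16,162,16,8.7)
E
```

```text
t 0.15 p [ 0.2495 -0.6268  0.2258] rot [ 1.7993e+02 -1.0000e-02 -1.5830e+02] F [-0.34  0.33 -0.97] w 0.0879
[[8.7, -2.95, 1.83, 0.41, np.float64(2.5)], [8.7, -2.87, 1.96, 0.41, np.float64(2.5)], [8.7, -2.78, 2.08, 0.41, np.float64(2.5)], [8.7, -2.69, 2.2, 0.41, np.float64(2.5)], [8.7, -2.59, 2.31, 0.41, np.float64(2.5)], [8.7, -2.49, 2.42, 0.41, np.float64(2.5)], [8.7, -2.38, 2.53, 0.41, np.float64(2.5)], [8.7, -2.27, 2.63, 0.41, np.float64(2.5)], [8.7, -2.15, 2.72, 0.41, np.float64(2.5)], [8.7, -2.03, 2.82, 0.41, np.float64(2.5)], [8.7, -1.91, 2.9, 0.41, np.float64(2.5)], [8.7, -1.78, 2.98, 0.41, np.float64(2.5)], [8.7, -1.65, 3.06, 0.41, np.float64(2.5)], [8.7, -1.52, 3.12, 0.41, np.float64(2.5)], [8.7, -1.38, 3.19, 0.41, np.float64(2.5)], [8.7, -1.24, 3.24, 0.41, np.float64(2.5)]]
```

Request:
servo_tool([
  [8.7,-2.9,1.8,0.4,2.5],
  [8.7,-2.9,2.0,0.4,2.5],
  [8.7,-2.8,2.1,0.4,2.5],
  [8.7,-2.7,2.2,0.4,2.5],
  [8.7,-2.6,2.3,0.4,2.5],
  [8.7,-2.5,2.4,0.4,2.5],
  [8.7,-2.4,2.5,0.4,2.5],
  [8.7,-2.3,2.6,0.4,2.5],
])

```text
time_s: 1.15
tcp_pos: [0.4163, -0.4034, 0.1943]
eef_rot: [180.0, -0.0, -178.4]
contact_force: [1.1, -0.2, 0.0]
gripper_width: 0.0871
```

Request:
servo_tool([
  [8.7,-2.1,2.7,0.4,2.5],
  [8.7,-2.0,2.8,0.4,2.5],
  [8.7,-1.9,2.9,0.4,2.5],
  [8.7,-1.8,3.0,0.4,2.5],
  [8.7,-1.7,3.1,0.4,2.5],
  [8.7,-1.5,3.1,0.4,2.5],
  [8.7,-1.4,3.2,0.4,2.5],
  [8.7,-1.2,3.2,0.4,2.2],
])

```text
time_s: 2.15
tcp_pos: [0.5815, -0.1809, 0.1622]
eef_rot: [-180.0, -0.0, 161.9]
contact_force: [0.4, 0.9, -0.3]
gripper_width: 0.0872
```

Request:
servo_tool([
  [8.7,0,0,0,0],
  [8.7,0,0,0,0],
])

```text
time_s: 2.4
tcp_pos: [0.5807, -0.1819, 0.1623]
eef_rot: [-180.0, -0.0, 162.0]
contact_force: [0.1, 0.4, 1.1]
gripper_width: 0.087
```

Run:
```python
from h import *
s=r.get_state(); print(s); im=r.capture("wrist"); cv2.imwrite("pics/w1.png",im[:,:,::-1])
np.savez("w1.npz",p=s["tcp_pos"],e=s["eef_rot"])
```

```text
{'time_s': 2.4, 'joints': array([ 9.75990883e-01,  1.71325705e+01, -1.30920012e+01, -6.68249827e-04,
       -5.98194809e+01, -1.08927220e+02]), 'qd': array([-0.91683576, -0.45227465, -0.08050069,  0.12836299,  0.09616158,
       -0.14446779]), 'joint_torque': array([ 7.11544286e-01, -5.06203938e+01,  2.69765389e+01,  6.35214418e+00,
       -5.85358834e-02, -3.85455997e-02]), 'tcp_pos': array([ 0.58069063, -0.18193143,  0.16228975]), 'eef_rot': array([-1.79986257e+02, -4.18580992e-02,  1.62048430e+02]), 'contact_force': array([0.05740604, 0.39364348, 1.07837093]), 'moment': array([-0.09108283,  0.00157796, -0.00674799]), 'gripper_width': 0.08695021189340253}
```

View pics/w1.png

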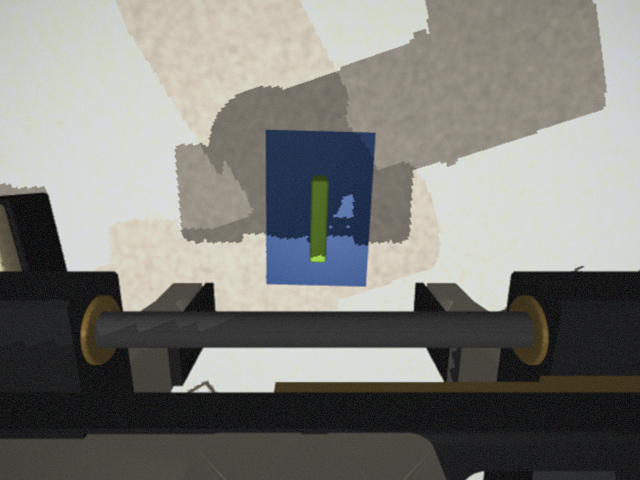

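The wrist view shows the cover with corners near (266,130), (376,133), (366,286) and (267,284). The grip's top runs from about (320,177) to (319,261).

```bash
cat >> h.py <<'E'
from scipy.spatial.transform import Rotation as Ro
def wplane(p,e,px,z):
    c=r.calibration("wrist"); T=c["tool_from_camera"]; d=np.linalg.inv(c["K"])@np.array([px[0],px[1],1.])
    R=Ro.from_euler("xyz",e,degrees=True).as_matrix(); o=p+R@T[:3,3]; d=R@T[:3,:3]@d
    return o+d*(z-o[2])/d[2]
def box(mask,off=None):
    c=max(cv2.findContours(mask,cv2.RETR_EXTERNAL,cv2.CHAIN_APPROX_NONE)[0],key=cv2.contourArea)
    return cv2.approxPolyDP(c,6,True).reshape(-1,2)
E
python3 - <<'E'
from h import *
w=np.load("w1.npz"); im=cv2.imread("pics/w1.png"); hsv=cv2.cvtColor(im,cv2.COLOR_BGR2HSV)
b=cv2.inRange(hsv,(100,100,30),(130,255,255)); g=cv2.inRange(hsv,(30,100,40),(55,255,255))
b[300:]=0
C=box(b|g); G=box(g); print(C.tolist(),G.tolist())
pc=[wplane(w["p"],w["e"],q,.006) for q in C]; 
for q in pc: print(q.round(4))
rp=cv2.minAreaRect((np.array(pc)[:,:2]*1000).astype(np.float32)); print(rp)
pg=np.array([wplane(w["p"],w["e"],q,.05)[:2] for q in np.argwhere(g[:300]>0)[:,::-1]])
print(cv2.minAreaRect((pg*1000).astype(np.float32)))
E
```

```text
[[266, 130], [267, 282], [364, 285], [374, 133]] [[314, 176], [310, 259], [323, 261], [327, 181]]
[ 0.4952 -0.1929  0.006 ]
[ 0.6136 -0.2344  0.006 ]
[ 0.6419 -0.1558  0.006 ]
[ 0.5232 -0.1135  0.006 ]
((568.41650390625, -174.27874755859375), (84.14289093017578, 125.96160888671875), 70.40447998046875)
((567.0220336914062, -173.53857421875), (11.319872856140137, 61.41086196899414), 70.50923156738281)
```

Run:
```python
from h import *
rows(.5798,-.1785,.017,160.6,1,6)
```

```text
t 2.45 p [ 0.5806 -0.1823  0.1625] rot [-1.7999e+02 -2.0000e-02  1.6201e+02] F [-0.41  0.2   0.13] w 0.0867
[[6, 0.19, 0.33, 14.55, np.float64(1.4)]]
```

Request:
servo_tool([
  [6,0.2,0.3,0,1.4],
  [6,0,0,3,0],
  [6,0,0,3,0],
  [6,0,0,3,0],
  [6,0,0,2.5,0],
  [6,0,0,2,0],
  [6,0,0,1,0],
  [6,0,0,0,0],
])

```text
time_s: 3.45
tcp_pos: [0.5797, -0.1787, 0.0173]
eef_rot: [-180.0, -0.0, 160.6]
contact_force: [0.5, 0.5, -1.2]
gripper_width: 0.0598
```

Request:
servo_tool([
  [0,0,0,0,0],
  [0,0,0,0,0],
  [0,0,0,0,0],
  [0,0,0,0,0],
], squeeze=6)

```text
time_s: 3.95
tcp_pos: [0.5802, -0.1784, 0.0178]
eef_rot: [180.0, 0.0, 160.6]
contact_force: [0.4, 1.1, -0.4]
gripper_width: 0.0256
```

Request:
servo_tool([
  [0,0,0,0,0],
  [0,0,0,0,0],
  [0,0,0,0,0],
  [0,0,0,0,0],
])

```text
time_s: 4.45
tcp_pos: [0.5801, -0.1784, 0.0176]
eef_rot: [-180.0, 0.0, 160.6]
contact_force: [-0.2, -1.0, 2.4]
gripper_width: 0.012
```

Request:
servo_tool([
  [0,0,0,-0.5,0],
  [0,0,0,-0.5,0],
  [0,0,0,-1,0],
  [0,0,0,-1,0],
  [0,0,0,0,0],
])

```text
time_s: 5.08
tcp_pos: [0.5809, -0.1784, 0.0489]
eef_rot: [180.0, 0.1, 160.6]
contact_force: [-0.1, -0.1, -3.8]
gripper_width: 0.0118
```

Run:
```python
from h import *
s=r.get_state(); print(s["moment"].round(3)); 
a=r.capture("scene")[170:250,240:350,::-1];b=r.capture("side")[180:245,270:380,::-1]
o=[cv2.resize(x,(770,int(x.shape[0]*770/x.shape[1])//2*1),interpolation=cv2.INTER_CUBIC) if 0 else cv2.resize(x,None,fx=4,fy=4,interpolation=cv2.INTER_CUBIC) for x in(a,b)]
cv2.imwrite("pics/l1.png",np.vstack(o))
```

```text
[-0.078 -0.046 -0.021]
```

View pics/l1.png

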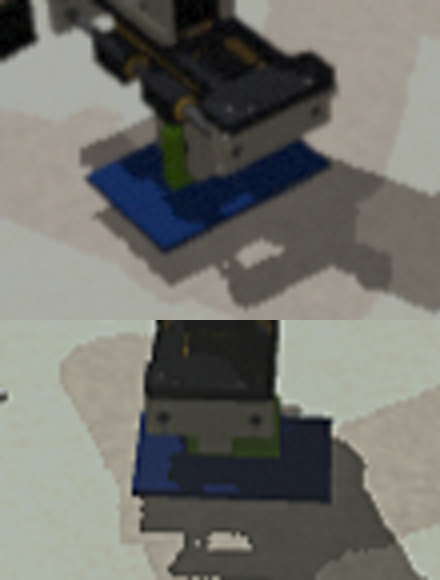

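Request:
servo_tool([
  [0,0,0,-2,0],
  [0,0,0,-2,0],
  [0,0,0,-2,0],
  [0,0,0,-2,0],
  [0,0,0,0,0],
  [0,0,0,0,0],
  [0,0,0,0,0],
])

```text
time_s: 6.05
tcp_pos: [0.5794, -0.1783, 0.1263]
eef_rot: [-180.0, -0.1, 160.6]
contact_force: [-0.5, -0.2, -4.8]
gripper_width: 0.0117
```

Request:
servo_tool([
  [0,0,0,0,0],
  [0,0,0,0,0],
  [0,0,0,0,0],
], squeeze=4.5)

```text
time_s: 6.42
tcp_pos: [0.5801, -0.1784, 0.1274]
eef_rot: [-180.0, -0.0, 160.6]
contact_force: [-0.1, 0.0, -3.0]
gripper_width: 0.0121
```

```bash
cat >> h.py <<'E'
def snap(name,sc,sd,f=4):
    a=r.capture("scene")[sc[1]:sc[1]+sc[3],sc[0]:sc[0]+sc[2],::-1];b=r.capture("side")[sd[1]:sd[1]+sd[3],sd[0]:sd[0]+sd[2],::-1]
    a,b=[cv2.resize(x,None,fx=f,fy=f,interpolation=cv2.INTER_CUBIC) for x in(a,b)]
    h=max(a.shape[0],b.shape[0]); a,b=[cv2.copyMakeBorder(x,0,h-x.shape[0],0,0,0) for x in(a,b)]
    cv2.imwrite("pics/"+name,np.hstack([a,b]))
E
python3 - <<'E'
from h import *
s=r.get_state(); print(s["moment"].round(3)); 
snap("l2.png",(240,120,100,110),(270,120,100,110))
E
```

```text
[-0.036 -0.066 -0.098]
```

View pics/l2.png

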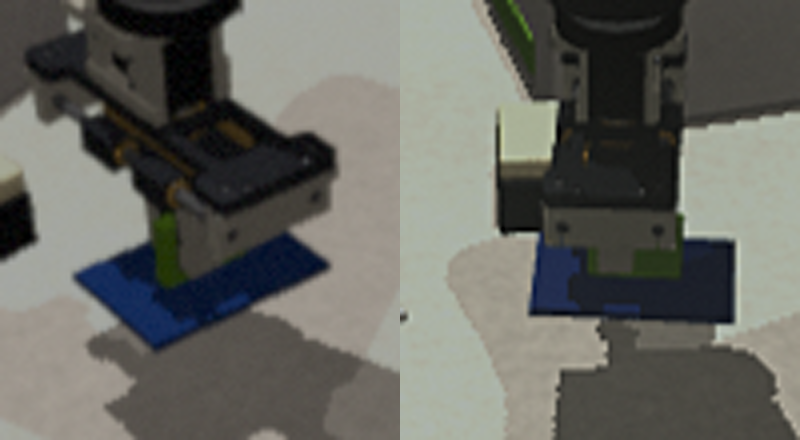

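Request:
servo_tool([
  [0,0,0,0,0],
  [0,0,0,0,0],
], squeeze=3.6)

```text
time_s: 6.78
tcp_pos: [0.5801, -0.1784, 0.1276]
eef_rot: [180.0, 0.0, 160.6]
contact_force: [0.7, 0.2, -3.5]
gripper_width: 0.0119
```

Run:
```python
from h import *
snap("l3.png",(240,120,100,110),(270,120,100,110))
```

```text
(no output)
```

View pics/l3.png

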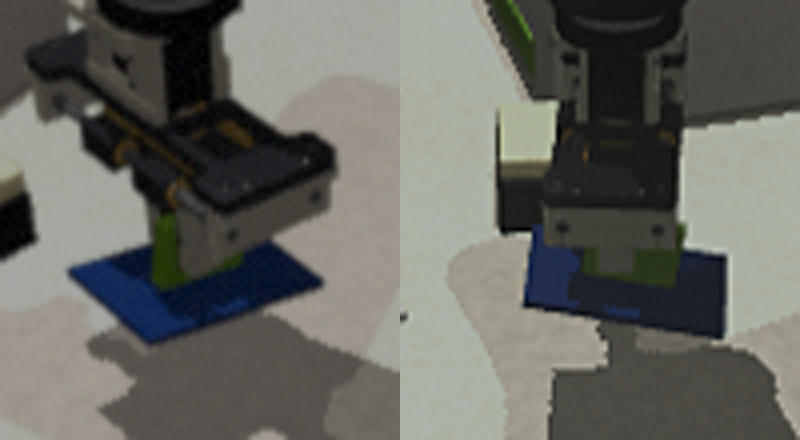

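The cover is now tipping about 9° in the pads: in the side view its edge runs from (525,305) to (722,338). I'll hold this light grip a moment longer.

Request:
servo_tool([
  [0,0,0,0,0],
], squeeze=3.6)

```text
time_s: 7.0
tcp_pos: [0.5801, -0.1784, 0.1276]
eef_rot: [180.0, 0.0, 160.6]
contact_force: [0.1, -0.5, -3.9]
gripper_width: 0.0116
```

Run:
```python
from h import *
snap("l4.png",(240,120,100,110),(270,120,100,110))
```

```text
(no output)
```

View pics/l4.png

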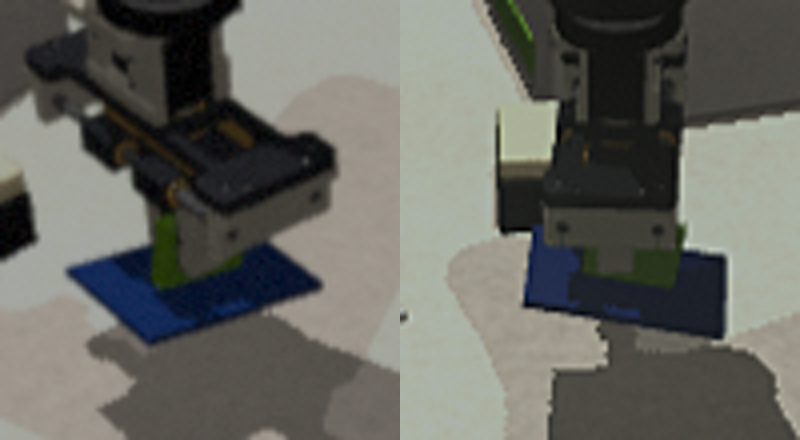

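Request:
servo_tool([
  [0,0,0,0,0],
  [0,0,0,0,0],
], squeeze=3.1)

```text
time_s: 7.35
tcp_pos: [0.5801, -0.1784, 0.1276]
eef_rot: [180.0, 0.0, 160.6]
contact_force: [-0.2, -0.3, -3.9]
gripper_width: 0.0121
```

Run:
```python
from h import *
snap("l5.png",(240,120,100,110),(270,120,100,110))
```

```text
(no output)
```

View pics/l5.png

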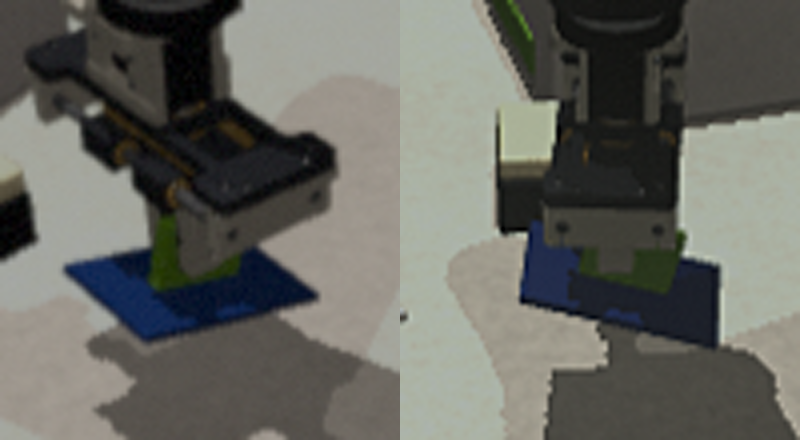

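Run:
```python
from h import *
f=lambda p,o,s:(np.array(p)+.5)/s-.5+np.array(o)
a,_=tri(f((147,341),(240,120),4),f((121,301),(270,120),4)); b,_=tri(f((318,297),(240,120),4),f((317,347),(270,120),4))
d=b-a; print(a,b,np.linalg.norm(d),np.degrees(np.arcsin(d[2]/np.linalg.norm(d))),np.degrees(np.arctan2(d[1],d[0])))
a,_=tri(f((225,360),(250,190),7),f((95,263),(290,195),7)); b,_=tri(f((508,211),(250,190),7),f((438,268),(290,195),7)); d=b-a; print(d)
s=r.get_state();p,e=s["tcp_pos"],s["eef_rot"]; im=r.capture("wrist");cv2.imwrite("pics/w2.png",im[:,:,::-1])
```

```text
[ 0.64573099 -0.15990995  0.1193527 ] [ 0.52917628 -0.11877007  0.08932577] 0.1271971258832001 -13.65447443568895 160.5586847768459
[-0.12086444  0.04162626  0.00043064]
```

View pics/w2.png

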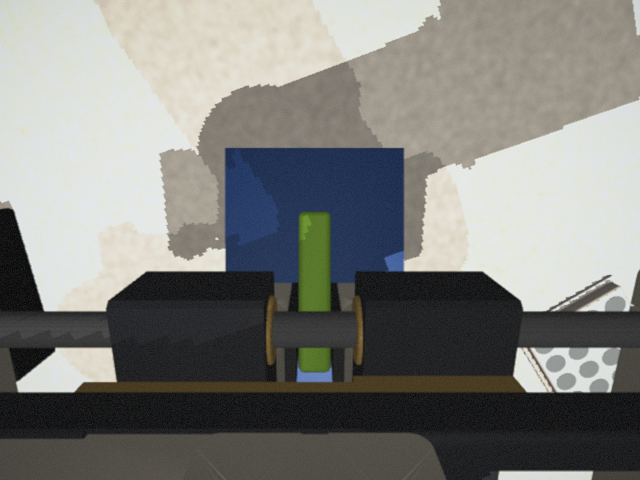

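The wrist view shows the grip block held near (314,290) and the tipped plate from (225,148) to (404,270). Triangulated tilt is about 14°, which is enough. I'll firm up the grip for travel and work out the path.

Run:
```python
from h import *
print("bottle",onplane("scene",(550,297),0.01),onplane("side",(462,400),.01)); print("rack", [onplane("scene",p,.0) .round(3) for p in((463,365),(573,402))])
rows(.695,.231,.225,-173.4,16,0)
```

```text
bottle [0.48325327 0.43890419 0.01      ] [0.48447665 0.44435501 0.01      ]
rack [array([0.734, 0.333, 0.   ]), array([0.702, 0.526, 0.   ])]
t 7.5 p [ 0.5801 -0.1784  0.1276] rot [180.    0.  160.6] F [ 0.35  0.37 -4.02] w 0.0119
[[0, 0.17, 2.65, -0.61, np.float64(-1.6)], [0, 0.1, 2.66, -0.61, np.float64(-1.6)], [0, 0.02, 2.66, -0.61, np.float64(-1.6)], [0, -0.05, 2.66, -0.61, np.float64(-1.6)], [0, -0.13, 2.65, -0.61, np.float64(-1.6)], [0, -0.2, 2.65, -0.61, np.float64(-1.6)], [0, -0.28, 2.64, -0.61, np.float64(-1.6)], [0, -0.35, 2.63, -0.61, np.float64(-1.6)], [0, -0.43, 2.62, -0.61, np.float64(-1.6)], [0, -0.5, 2.61, -0.61, np.float64(-1.6)], [0, -0.58, 2.59, -0.61, np.float64(-1.6)], [0, -0.65, 2.58, -0.61, np.float64(-1.6)], [0, -0.72, 2.56, -0.61, np.float64(-1.6)], [0, -0.79, 2.54, -0.61, np.float64(-1.6)], [0, -0.87, 2.51, -0.61, np.float64(-1.6)], [0, -0.94, 2.49, -0.61, np.float64(-1.6)]]
```

Request:
servo_tool([
  [0,0,0,0,0],
  [0,0,0,-0.5,0],
  [0,0,0.7,-1,0],
  [0,0.1,1.5,-1,-1.6],
  [0,0.1,2.3,-1,-1.6],
  [0,0,2.7,-1,-1.6],
  [0,0,2.9,-1,-1.6],
  [0,-0.1,3.0,-1,-1.6],
], squeeze=8)

```text
time_s: 8.5
tcp_pos: [0.6156, -0.0502, 0.1939]
eef_rot: [180.0, 0.1, 168.8]
contact_force: [0.5, -0.3, -3.9]
gripper_width: 0.0118
```

Request:
servo_tool([
  [0,-0.2,3.0,-1,-1.6],
  [0,-0.3,3.0,-1,-1.6],
  [0,-0.4,3.0,-0.5,-1.6],
  [0,-0.5,3.0,0,-1.6],
  [0,-0.6,3.0,0,-1.6],
  [0,-0.7,2.8,0,-1.6],
  [0,-0.8,2.6,0,-1.6],
  [0,-0.9,2.4,0,-1.6],
])

```text
time_s: 9.5
tcp_pos: [0.6833, 0.1726, 0.2174]
eef_rot: [-180.0, -0.0, -178.5]
contact_force: [-0.6, 0.2, -4.0]
gripper_width: 0.0118
```

Request:
servo_tool([
  [0,-1.0,2.0,0,-1.6],
  [0,-1.0,1.6,0,-1.6],
  [0,-1.0,1.0,0,-1.6],
  [0,-0.8,0.6,0,-1.6],
  [0,-0.6,0.2,0,-1.6],
  [0,0,0,0,-1.0],
  [0,0,0,0,0],
  [0,0,0,0,0],
])

```text
time_s: 10.5
tcp_pos: [0.7235, 0.2277, 0.2179]
eef_rot: [180.0, 0.0, -169.6]
contact_force: [-0.2, -0.2, -3.7]
gripper_width: 0.012
```

Run:
```python
from h import *
s=r.get_state();p,e=s["tcp_pos"],s["eef_rot"]; im=r.capture("wrist");cv2.imwrite("pics/w3.png",im[:,:,::-1]); np.savez("w3.npz",p=p,e=e); print(p,e)
snap("l6.png",(380,140,130,140),(300,170,130,140),3)
```

```text
[0.72346169 0.22770229 0.2178789 ] [ 1.79992332e+02  1.27416382e-02 -1.69627433e+02]
```

View pics/w3.png

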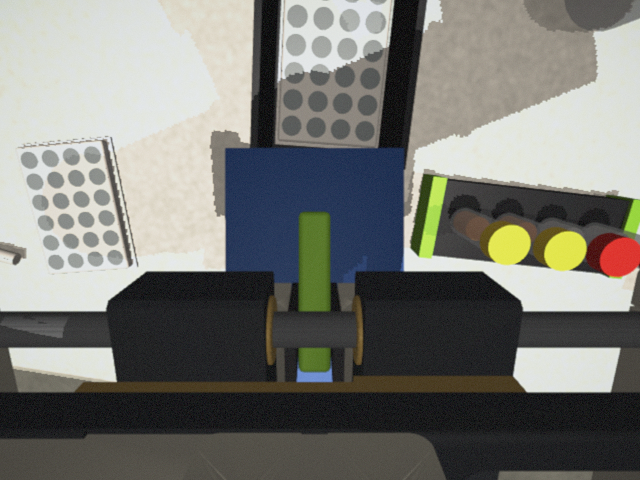

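View pics/l6.png

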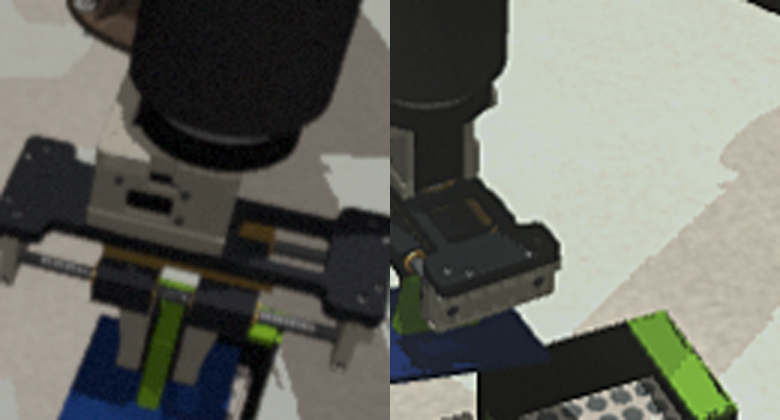

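The wrist view shows the magazine's side walls running up from about (250,148) and (410,148), with the pile visible between x=280 and x=390. I'll zoom in on that area.

Run:
```python
from h import *
im=cv2.imread("pics/w3.png")[0:150,230:440]; cv2.imwrite("pics/w3z.png",cv2.convertScaleAbs(cv2.resize(im,None,fx=3.8,fy=3.8,interpolation=cv2.INTER_CUBIC),alpha=2.0,beta=30))
```

```text
(no output)
```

View pics/w3z.png

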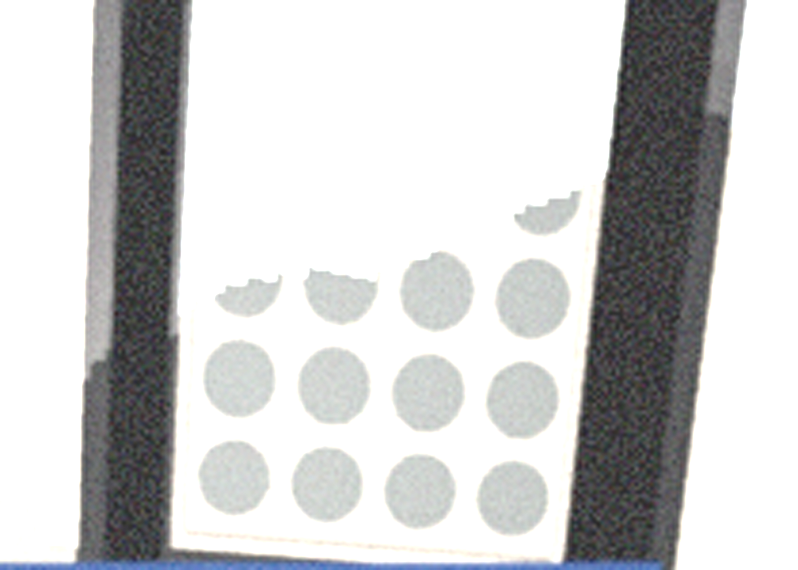

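Run:
```python
from h import *
w=np.load("w3.npz"); f=lambda p:(np.array(p)+.5)/3.8-.5+np.array([230,0])
W=lambda q,z:wplane(w["p"],w["e"],f(q),z)[:2]
def line(a,b):
    d=b-a; return a,d/np.linalg.norm(d)
L={}
for k,(a,b) in dict(outL=((97,0),(80,555)),inL=((122,0),(105,550)),outR=((745,0),(674,550)),inR=((715,0),(659,535))).items():
    A,B=W(a,.103),W(b,.103); L[k]=(A,B); d=A-B; print(k,A.round(4),B.round(4),np.degrees(np.arctan2(-d[1],-d[0])).round(2))
n=np.array([-np.sin(np.radians(6.6)),np.cos(np.radians(6.6))])
for k,(A,B) in L.items(): print(k,(n@A).round(4),(n@B).round(4))
print("lateral centre est scene", n@np.array([.5934,.2195]))
for z in (.05,.06,.07,.08):
    a,b,c,d=W((191,20),z),W((620,20),z),W((175,520),z),W((566,520),z)
    print(z,n@(b-a),n@(d-c), "centre",n@(a+b)/2,n@(c+d)/2,"end",W((175,546),z).round(4),W((560,560),z).round(4))
```

```text
outL [0.5782 0.1645] [0.6662 0.1741] 6.23
inL [0.5775 0.1685] [0.6646 0.1784] 6.46
outR [0.5589 0.2692] [0.6461 0.2787] 6.27
inR [0.5598 0.2643] [0.6441 0.2755] 7.54
outL 0.0969 0.0963
inL 0.101 0.1008
outR 0.2031 0.2026
inR 0.1982 0.1996
lateral centre est scene 0.14984161694682
0.05 0.08423589246507632 0.08314557129623781 centre 0.14939670814152822 0.1496367234552885 end [0.6626 0.1857] [0.6506 0.2674]
0.06 0.08164998434786543 0.08059313430728772 centre 0.14907837128749718 0.14931101851231177 end [0.6624 0.1866] [0.6508 0.2658]
0.07 0.07906407623065445 0.07804069731833768 centre 0.14876003443346614 0.14898531356933498 end [0.6622 0.1875] [0.6509 0.2642]
0.08 0.07647816811344353 0.07548826032938763 centre 0.14844169757943512 0.1486596086263582 end [0.6621 0.1885] [0.6511 0.2626]
```

Run:
```python
from h import *
rows(.6217,.2227,.165,-173.6,4,0)
```

```text
t 10.65 p [0.7235 0.2279 0.2179] rot [ 1.7999e+02  2.0000e-02 -1.6961e+02] F [ 0.29  0.23 -3.91] w 0.012
[[0, 2.53, 0.33, 1.32, np.float64(1.0)], [0, 2.53, 0.29, 1.32, np.float64(1.0)], [0, 2.54, 0.24, 1.32, np.float64(1.0)], [0, 2.54, 0.2, 1.32, np.float64(1.0)]]
```

Request:
servo_tool([
  [0,1,0.1,0,1],
  [0,2,0.3,0.5,1],
  [0,2.2,0.3,1,1],
  [0,2.2,0.2,1.2,1],
  [0,1.8,0.2,1.2,0],
  [0,1.0,0,1.0,0],
  [0,0,0,0.4,0],
  [0,0,0,0,0],
])

```text
time_s: 11.65
tcp_pos: [0.6216, 0.2247, 0.1646]
eef_rot: [-180.0, 0.0, -173.6]
contact_force: [-0.0, 0.1, -3.6]
gripper_width: 0.0118
```

Run:
```python
from h import *
rows(.6217,.2227,.120,-173.6,4,0)
snap("l7.png",(380,170,130,150),(300,190,130,150),3)
```

```text
t 11.65 p [0.6216 0.2247 0.1646] rot [-1.7999e+02  1.0000e-02 -1.7360e+02] F [-0.04  0.1  -3.61] w 0.0118
[[0, 0.0, -0.05, 1.11, np.float64(0.0)], [0, 0.0, -0.05, 1.11, np.float64(0.0)], [0, 0.0, -0.05, 1.11, np.float64(0.0)], [0, 0.0, -0.05, 1.11, np.float64(0.0)]]
```

View pics/l7.png

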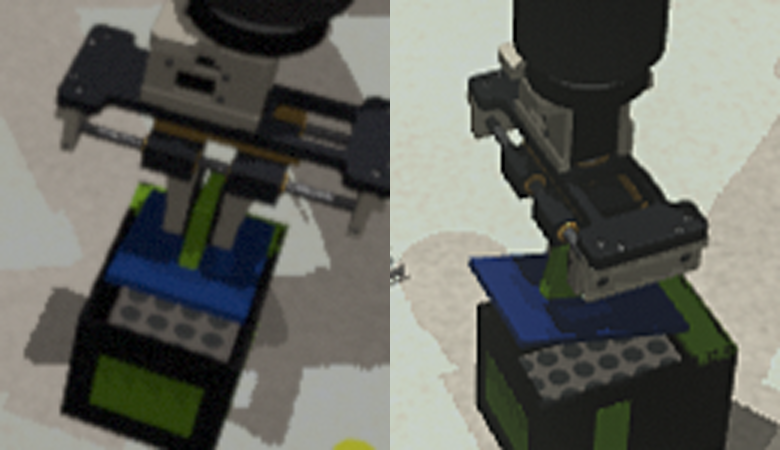

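Request:
servo_tool([
  [0,-0.2,-0.2,0.8,0],
  [0,0,0,0.8,0],
  [0,0,0,0.8,0],
  [0,0,0,0.4,0],
  [0,0,0,0,0],
])

```text
time_s: 12.38
tcp_pos: [0.6231, 0.2228, 0.1361]
eef_rot: [-180.0, -0.0, -173.6]
contact_force: [0.4, 0.2, -3.7]
gripper_width: 0.0123
```

Run:
```python
from h import *
s=r.get_state();print(s["tcp_pos"],s["contact_force"]); im=r.capture("wrist");cv2.imwrite("pics/w4.png",im[:,:,::-1]); np.savez("w4.npz",p=s["tcp_pos"],e=s["eef_rot"])
```

```text
[0.62308363 0.22279374 0.13608865] [ 0.43152765  0.16157856 -3.69900968]
```

View pics/w4.png

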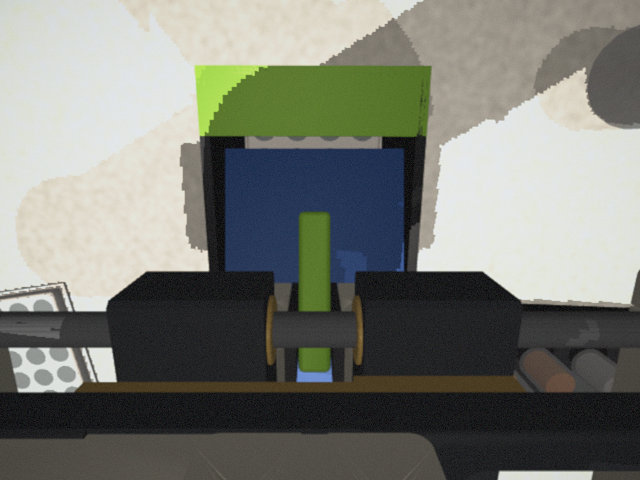

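The wrist view shows the cover's edge at row 149 (x from 225 to 404), centred on the lip, whose free edge is at row 136. I'll measure both edges more exactly.

Run:
```python
from h import *
w=np.load("w4.npz"); im=cv2.imread("pics/w4.png"); hsv=cv2.cvtColor(im,cv2.COLOR_BGR2HSV)
g=cv2.inRange(hsv,(30,90,40),(60,255,255)); b=cv2.inRange(hsv,(100,90,30),(130,255,255))
for rr in range(64,140,8): 
    x=np.flatnonzero(g[rr]); print(rr,x[[0,-1]] if len(x) else None,end=' ')
print()
for rr in range(146,260,12):
    x=np.flatnonzero(b[rr]); print(rr,x[[0,-1]] if len(x) else None,end=' ')
for c in (240,314,390): print(c,"lip rows",np.flatnonzero(g[:145,c])[[0,-1]],"cover top",np.flatnonzero(b[:200,c])[0])
for q in((314,136.5),(314,66)): print(wplane(w["p"],w["e"],q,.103))
```

```text
64 None 72 [195 430] 80 [196 429] 88 [196 429] 96 [197 428] 104 [197 428] 112 [198 427] 120 [199 426] 128 [199 426] 136 [201 425] 
146 None 158 [225 403] 170 [225 403] 182 [225 403] 194 [224 403] 206 [225 404] 218 [224 403] 230 [224 403] 242 [225 404] 254 [225 404] 240 lip rows [ 65 136] cover top 148
314 lip rows [ 66 135] cover top 149
390 lip rows [ 66 136] cover top 148
[0.55256637 0.21550553 0.103     ]
[0.52186987 0.21203958 0.103     ]
```

Relative to the lip, the edge is 6 mm clear of it and level with its top. The tilt is about 14.7°, and the plate is centred across the box. I'll lower 14 mm, then slide under the lip along the plate's slope.

Request:
servo_tool([
  [0,0,0,0.4,0],
  [0,0,0,0.4,0],
  [0,0,0,0.4,0],
  [0,0,0,0.2,0],
  [0,0,0,0,0],
])

```text
time_s: 13.05
tcp_pos: [0.6232, 0.2228, 0.1223]
eef_rot: [-180.0, -0.0, -173.6]
contact_force: [0.2, -0.8, -3.3]
gripper_width: 0.0118
```

Request:
servo_tool([
  [0,0.3,0,0.1,0],
  [0,0.4,0,0.1,0],
  [0,0.4,0,0.1,0],
  [0,0.4,0,0.1,0],
  [0,0.4,0,0.1,0],
  [0,0.4,0,0.1,0],
  [0,0.2,0,0.05,0],
  [0,0,0,0,0],
])

```text
time_s: 14.05
tcp_pos: [0.5983, 0.2201, 0.1161]
eef_rot: [180.0, 0.0, -173.6]
contact_force: [0.2, 0.2, -2.7]
gripper_width: 0.0117
```

Run:
```python
from h import *
s=r.get_state();print(s["tcp_pos"],s["contact_force"],s["time_s"]); im=r.capture("wrist");cv2.imwrite("pics/w5.png",im[:,:,::-1])
snap("l8.png",(380,170,130,150),(300,190,130,150),3)
```

```text
[0.59834815 0.22011487 0.11609223] [ 0.23400844  0.18254933 -2.65745821] 14.05
```

View pics/w5.png

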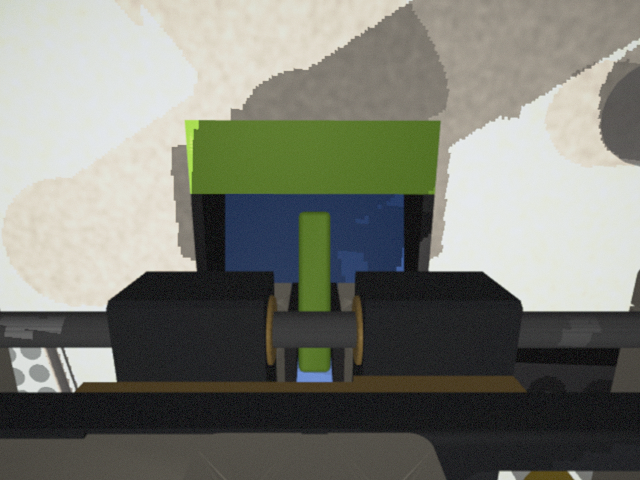

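View pics/l8.png

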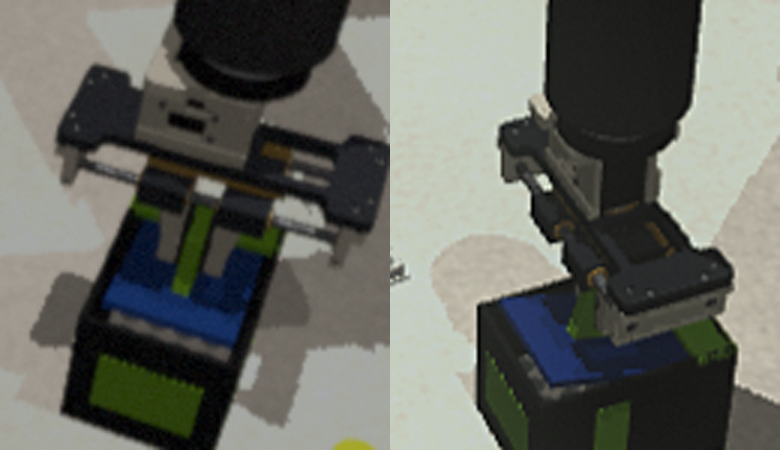

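Request:
servo_tool([
  [0,0,0,0.2,0],
  [0,0,0,0.3,0],
  [0,0,0,0.3,0],
  [0,0,0,0.3,0],
  [0,0,0,0.2,0],
  [0,0,0,0.2,0],
  [0,0,0,0,0],
])

```text
time_s: 15.08
tcp_pos: [0.5983, 0.22, 0.1009]
eef_rot: [-180.0, -0.0, -173.6]
contact_force: [0.1, -0.4, -3.5]
gripper_width: 0.0124
```

Request:
servo_tool([
  [0,0,0,0.2,0],
  [0,0,0,0.2,0],
  [0,0,0,0,0],
])

```text
time_s: 15.45
tcp_pos: [0.5983, 0.22, 0.0969]
eef_rot: [-180.0, -0.0, -173.6]
contact_force: [0.2, 0.8, -3.3]
gripper_width: 0.0116
```

Request:
servo_tool([
  [0,0,0,0.2,0],
  [0,0,0,0.2,0],
  [0,0,0,0,0],
])

```text
time_s: 15.82
tcp_pos: [0.5986, 0.2202, 0.0932]
eef_rot: [180.0, 0.0, -173.6]
contact_force: [1.0, -0.2, -1.9]
gripper_width: 0.012
```

Request:
servo_tool([
  [0,0,0,0.2,0],
  [0,-0.1,0,0.2,0],
  [0,0,0,0,0],
])

```text
time_s: 16.2
tcp_pos: [0.5993, 0.2202, 0.0888]
eef_rot: [-180.0, -0.0, -173.6]
contact_force: [0.8, 0.5, -1.4]
gripper_width: 0.012
```

Request:
servo_tool([
  [0,-0.1,0,0.2,0],
  [0,-0.1,0,0.2,0],
  [0,0,0,0,0],
])

```text
time_s: 16.58
tcp_pos: [0.6014, 0.2204, 0.0848]
eef_rot: [-180.0, -0.0, -173.6]
contact_force: [1.5, -0.7, -1.2]
gripper_width: 0.0117
```

Run:
```python
from h import *
s=r.get_state();print(s["tcp_pos"],s["contact_force"],s["moment"],s["time_s"]); im=r.capture("wrist");cv2.imwrite("pics/w6.png",im[:,:,::-1])
snap("l9.png",(380,170,130,150),(300,190,130,150),3)
```

```text
[0.60141235 0.22038763 0.08480982] [ 1.51760375 -0.72701522 -1.16927902] [ 0.05710015 -0.18666291 -0.03150872] 16.575
```

View pics/l9.png

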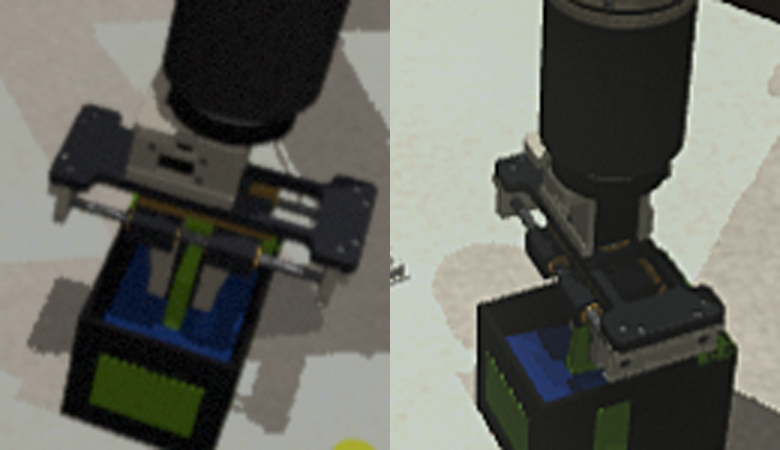

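Request:
servo_tool([
  [0,-0.1,0,0.2,0],
  [0,-0.1,0,0.2,0],
  [0,0,0,0,0],
])

```text
time_s: 17.1
tcp_pos: [0.6035, 0.2206, 0.0809]
eef_rot: [-180.0, -0.0, -173.6]
contact_force: [0.2, -0.9, -1.6]
gripper_width: 0.0118
```

Request:
servo_tool([
  [0,-0.1,0,0.2,0],
  [0,-0.1,0,0.2,0],
  [0,0,0,0,0],
])

```text
time_s: 17.48
tcp_pos: [0.6054, 0.2209, 0.0769]
eef_rot: [-180.0, -0.0, -173.6]
contact_force: [2.0, 0.0, -0.7]
gripper_width: 0.0121
```

Request:
servo_tool([
  [0,0,0,0.2,0],
  [0,0,0,0,0],
])

```text
time_s: 17.73
tcp_pos: [0.6056, 0.221, 0.0752]
eef_rot: [180.0, 0.0, -173.6]
contact_force: [1.7, -0.7, -0.0]
gripper_width: 0.012
```

Run:
```python
from h import *
s=r.get_state();print(s["tcp_pos"],s["contact_force"],s["moment"],s["time_s"]); im=r.capture("wrist");cv2.imwrite("pics/w7.png",im[:,:,::-1])
snap("l10.png",(380,170,130,150),(300,190,130,150),3)
```

```text
[0.60557471 0.22099924 0.07515507] [ 1.7313585  -0.72964514 -0.01933626] [-0.03579558 -0.47807864  0.02588781] 17.725
```

View pics/l10.png

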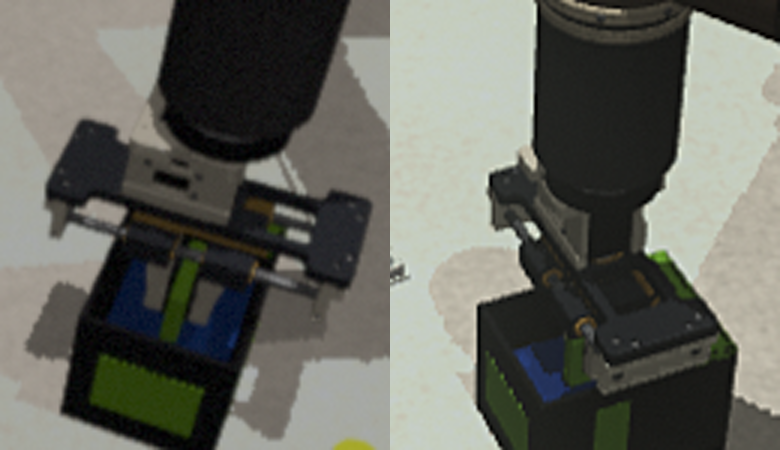

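View pics/w7.png

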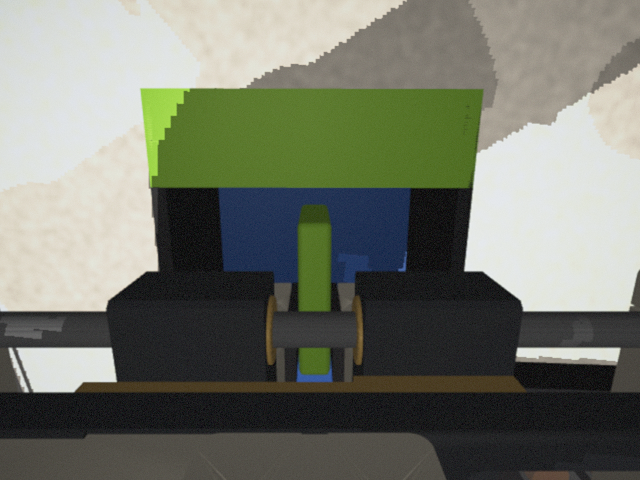

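Request:
servo_tool([
  [0,0,0,0.1,0],
  [0,0,0,0.1,0],
  [0,0,0,0,0],
])

```text
time_s: 18.25
tcp_pos: [0.6056, 0.221, 0.0735]
eef_rot: [180.0, 0.0, -173.6]
contact_force: [1.1, 0.9, 3.7]
gripper_width: 0.0116
```

Request:
servo_tool([
  [0,0,0,0.1,0],
  [0,0,0,0,0],
])

```text
time_s: 18.5
tcp_pos: [0.6057, 0.221, 0.0726]
eef_rot: [180.0, 0.0, -173.6]
contact_force: [0.0, -0.2, 5.7]
gripper_width: 0.0119
```

Request:
servo_tool([
  [0,0,0,0,0],
  [0,0,0,0,0],
], squeeze=5)

```text
time_s: 18.75
tcp_pos: [0.6057, 0.221, 0.0726]
eef_rot: [180.0, 0.0, -173.6]
contact_force: [-0.0, 0.5, 6.0]
gripper_width: 0.0123
```

Run:
```python
from h import *
s=r.get_state();print(s["tcp_pos"],s["contact_force"],s["moment"],s["time_s"]); im=r.capture("wrist");cv2.imwrite("pics/w8.png",im[:,:,::-1])
hsv=cv2.cvtColor(im,cv2.COLOR_RGB2HSV); b=cv2.inRange(hsv,(100,90,25),(130,255,255))
for rr in range(190,275,10):
    x=np.flatnonzero(b[rr]); print(rr,x[[0,-1]] if len(x) else None)
```

```text
[0.60567761 0.22099387 0.07261699] [-3.19967314e-04  4.64215693e-01  5.96676345e+00] [-0.11798873 -0.06408557 -0.02466138] 18.75
190 [217 410]
200 [219 410]
210 [213 409]
220 [220 408]
230 [220 408]
240 [221 407]
250 [162 430]
260 [221 406]
270 [222 406]
```

View pics/w8.png

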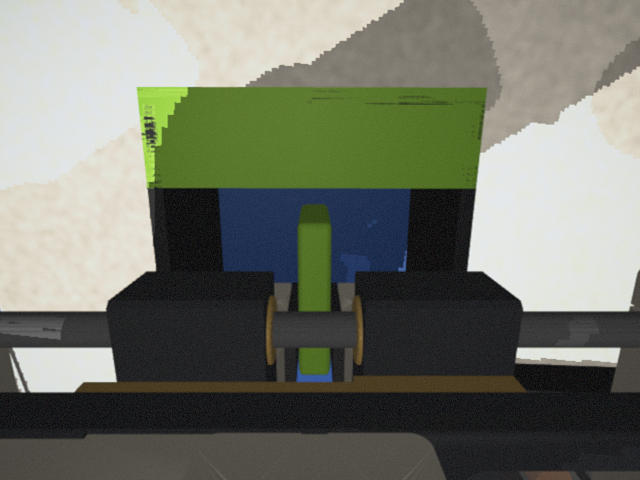

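The plate widths at rows 190 and 270 (193 and 184 px) match a level plate. The force rises about 2 N/mm, so the cover is resting on the cushioned pile. I'll ease off slightly, then let go.

Request:
servo_tool([
  [0,0,0,-0.1,0],
  [0,0,0,-0.05,0],
  [0,0,0,0,0],
])

```text
time_s: 19.18
tcp_pos: [0.6056, 0.221, 0.0736]
eef_rot: [180.0, 0.0, -173.6]
contact_force: [2.4, 0.5, 3.9]
gripper_width: 0.0118
```

Request:
servo_tool([
  [1.6,0,0,0,0],
  [2.2,0,0,0,0],
  [2.8,0,0,0,0],
  [2.8,0,0,0,0],
  [2.8,0,0,0,0],
])

```text
time_s: 19.8
tcp_pos: [0.6053, 0.2209, 0.0735]
eef_rot: [-180.0, -0.0, -173.6]
contact_force: [-0.4, 0.2, -0.5]
gripper_width: 0.028
```

Released, and the force is back near zero. Next I'll rise straight up and back off toward +x for a final look.

Request:
servo_tool([
  [2.8,0,0,-0.5,0],
  [2.8,0,0,-1,0],
  [2.8,0,0,-2,0],
  [2.8,0,0,-2.5,0],
  [2.8,0,0,-3,0],
  [2.8,0,0,-3,0],
  [2.8,0,0,-2,0],
  [2.8,0,0,0,0],
])

```text
time_s: 20.8
tcp_pos: [0.6063, 0.2214, 0.2164]
eef_rot: [179.9, 0.2, -173.6]
contact_force: [0.1, 0.6, 0.0]
gripper_width: 0.0282
```

Run:
```python
from h import *
s=r.get_state();print(s["tcp_pos"],s["contact_force"],s["time_s"]); im=r.capture("wrist");cv2.imwrite("pics/w9.png",im[:,:,::-1]); np.savez("w9.npz",p=s["tcp_pos"],e=s["eef_rot"])
snap("l11.png",(380,200,130,130),(300,230,130,130),3)
```

```text
[0.60631403 0.22139088 0.21640386] [0.10020234 0.56960916 0.01278558] 20.8
```

View pics/w9.png

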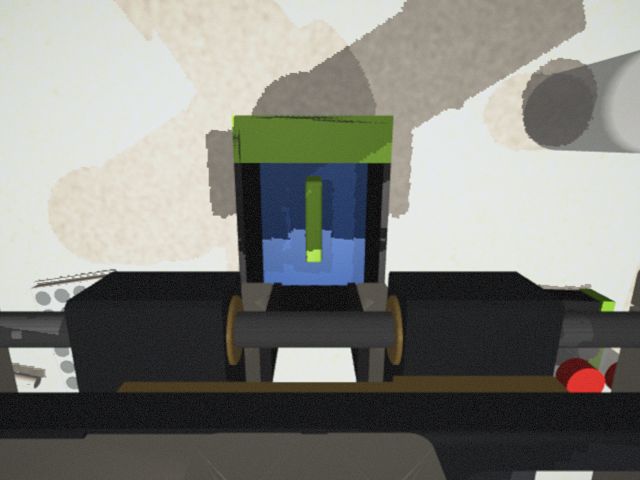

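View pics/l11.png

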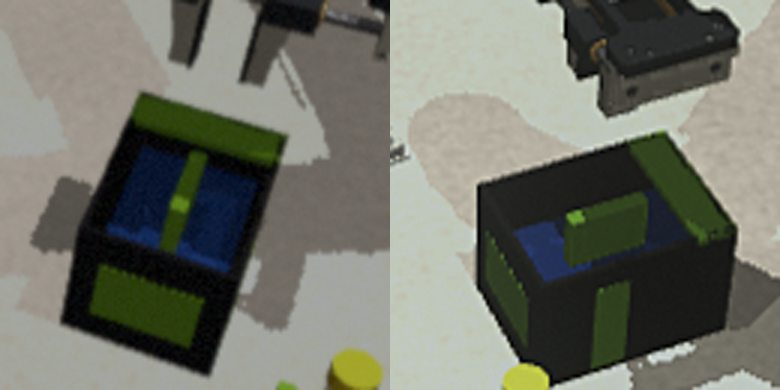

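The cover lies flat and centred, with its edge under the lip (wrist view: plate from about (260,165) to (365,280), grip top from (314,177) to (314,262)). One last position check, then I'll hand it in.

Run:
```python
from h import *
w=np.load("w9.npz"); im=cv2.imread("pics/w9.png"); g=cv2.inRange(cv2.cvtColor(im,cv2.COLOR_BGR2HSV),(30,90,40),(60,255,255)); g[:172]=0; g[270:]=0; g[:,:290]=0; g[:,340:]=0
M=np.array([.5934,.2195]); a=np.radians(6.4); E=np.array([[np.cos(a),np.sin(a)],[-np.sin(a),np.cos(a)]])
P=np.array([E@(wplane(w["p"],w["e"],q,.103)[:2]-M)*1000 for q in np.argwhere(g>0)[:,::-1]]); print(cv2.minAreaRect(P.astype(np.float32)))
f=lambda p,o:(np.array(p)+.5)/3-.5+np.array(o)
x,e=tri(f((198,153),(380,200)),f((645-390,195),(300,230))); print("block top far end",x,e,E@(x[:2]-M))
s=r.get_state(); print(s["contact_force"],s["time_s"]); r.close_job()
```

```text
((-1.4926376342773438, 1.0453815460205078), (61.50928497314453, 10.968490600585938), 0.0028365200851112604)
block top far end [0.56191616 0.21451927 0.09973796] 0.0004516740477036817 [-0.03184283 -0.00144022]
[-0.47625887 -0.65727492 -0.5600735 ] 20.95
the job is handed in; nothing more can be done
```

The cover is in the magazine, lying flat on the pile with its edge under the lip. I handed the job in at about 21 s of the 54 s allowed; no verdict is reported.

**How it went:** I gripped the block about 12 mm off-centre and lifted the cover. Easing the grip to about 3 N let it swing to roughly 14–15° in the pads. I then slid it under the lip, lowered it until the low edge touched the pile, and levelled it while shifting toward +x. I kept lowering until the force rose about 2 N per mm. The peak press was about 9–10 N (the 6 N tool reading plus the cover's weight), against the 30 N limit. Then I eased off, let go and withdrew.

**Last checks:**
- **Position:** the grip centre is within about 1.5 mm in x and 1 mm in y of the magazine's centre, and the yaw error is about 0°.
- **Height:** the block's top is at about 0.100 m, so the grip centre is about 78 mm up, well under the 119 mm limit.
- **Level:** I judged this from the pictures and from the plate's taper in the wrist view just before release, which agreed with level to about 1°.
- **Force and bystanders:** the tool force is back to noise level (about 1 N). I never went near the bystanders, but I did not measure them again.

**Disagreements:** the two fixed cameras differed from each other by 2–4 mm, and one magazine corner was off by up to 9 mm. I left that corner out and lined the plate up against the lip with the wrist camera instead.

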